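# Gauge the jig's socket and fit the support post that matches

## Task

One of the four support posts of the phone jig is missing. Take the depth rod out of its stand, lower it into the jig's empty socket and keep it resting on the socket's floor with a light steady push of about 5 N for half a second or longer to learn how deep the socket is, then stand the rod back in its stand. Then take from the rack the one post that will stand level with the jig's three fixed supports and press it gently home in the socket; use no hard force on the jig, and leave the other posts and everything else on the bench where they are.

Things in the scene. Friction and masses are not known exactly. Their poses are not given: they have to be found in the camera images.
- jig: fixed aluminium plate on the bench, 96 mm (its x) by 156 mm (its y) by 44 mm high; origin at the centre of its underside, on the bench, z up. On its flat top face stand three fixed round steel supports, 14 mm across and 26 mm high, at (+26, -56), (-26, +56) and (+26, +56) mm; the empty socket is at the fourth corner, (-26, -56) mm. A small dark thumb screw on the -x side is not to be used
- jig_socket (a point): centre of the mouth of the empty socket, on the jig's top face, 44 mm above the bench; axes as the jig's, z up. A round blind hole 15 mm across with a 1.5 mm chamfered mouth. A stop hidden inside sets its depth: the flat floor is 14, 23 or 32 mm below the face, different from one time to the next, and does not yield. The rod and the posts, 14 mm across, fit closely, so that rubbing on the mouth or the wall can be felt above the floor
- stand: fixed black plastic block for the depth rod, 56 x 56 x 27 mm; origin at the centre of its underside
- stand_hole (a point): centre of the mouth of the stand's hole, 27 mm above the bench; 15.6 mm across with a 2 mm chamfer, 22 mm deep, so that its floor is 5 mm above the bench
- rod_grip (a point): middle of the handle of the loose steel depth rod (120 g or so), which starts upright in the stand. The rod is 97 mm long: a 14 mm round shank (foot chamfered 2 mm) for the lower 60 mm, then a dark round handle 20 mm across and 37 mm long at the top. This point is on the rod's axis, 78.5 mm above its tip; z points from tip to handle
- rod_tip (a point): centre of the flat lower end of the depth rod; z points up the rod
- rack: fixed grey plastic rack, 150 mm (its x) by 44 mm (its y) by 18 mm high; origin at the centre of its underside. Three holes 16 mm across and 12 mm deep (floors 6 mm above the bench) at -46, 0 and +46 mm along its x hold the three posts upright, in any order
- post_short_mid (a point): middle of the short post: a loose plain round steel post, 14 mm across and 40 mm long with a 2 mm chamfered foot, about 50 g; starts upright in the rack. This point is on its axis half-way up, 20 mm below its top; z points to its top. It stands level with the supports (26 mm above the jig's face) only in a socket 14 mm deep
- post_medium_mid (a point): middle of the medium post: a loose plain round steel post, 14 mm across and 49 mm long with a 2 mm chamfered foot, about 50 g; starts upright in the rack. This point is on its axis half-way up, 24.5 mm below its top; z points to its top. It stands level with the supports (26 mm above the jig's face) only in a socket 23 mm deep
- post_long_mid (a point): middle of the long post: a loose plain round steel post, 14 mm across and 58 mm long with a 2 mm chamfered foot, about 50 g; starts upright in the rack. This point is on its axis half-way up, 29 mm below its top; z points to its top. It stands level with the supports (26 mm above the jig's face) only in a socket 32 mm deep
- tape_roll: bystander: black roll of tape, 72 mm across, 18 mm high, loose; origin at the centre of its underside
- tin: bystander: shallow round white and blue tin, 56 mm across, 14 mm high, loose; origin at the centre of its underside
- pot: bystander: small steel pot, 35 mm across, 22 mm high, loose; origin at the centre of its underside
- wick: bystander: small blue roll, 42 mm across, 10 mm high, loose; origin at the centre of its underside
- cutters: bystander: red-handled flush cutters, 121 mm long, 11 mm high, loose, lying flat; origin at the centre of the underside

How it is judged:
By the outcome, as a careful person would: the job done as asked, in the order asked, and still so for the second after the job is handed in, with the robot touching nothing.
It also fails if it takes over 62 s, if anything falls off the work surface, if the arm or the gripper's body presses on something with over 40 N, if the wrist force passes 120 N, or if a joint passes its speed limit or range.

## Robot

A 6-joint arm with a two-finger parallel gripper is mounted at the origin on a cart in front of the work surface, level with it; the furniture and walls round the work are solid. World frame = base frame: x ahead of the robot, y to its left, z up, the work surface at z = 0. Lengths are in m, angles in rad, forces in N, time in s.
With the tool pointing down it reaches from about 0.375 to 0.975 m from the base axis. Payload 3.8 kg.
Tool frame: the origin (TCP) lies midway between the tips of the shut fingers; the grasp point (between the pads) lies 19 mm behind it; z points along the fingers, y is the line along which they close (so a half turn about z gives the same grasp; the last joint's range is limited). The gripper opens to 85 mm and grips with 20 to 120 N. Pads are 22 mm wide; open, the fingers measure 114 mm over their backs; the gripper's body (76 mm by 85 mm) begins 54 mm behind the grasp point. The pads swing forward as they close: fully open they stand 13 mm farther back than shut.
Start: joints at [1.093, 0.264, 1.604, -0, 1.274, -0.037], TCP at [0.288, 0.61, 0.231] pointing down, gripper open.
Joint ranges: [-2.63, 2.63], [-0.94, 2.18], [0.31, 2.57], [-1.31, 4.45], [0, 2.66], [-2.55, 2.55]. Speed limits (rad/s): [2.57, 2.57, 3.14, 3.14, 3.14, 3.14].

## Interface

Orientations are given as [roll, pitch, yaw] about the fixed x, y, z axes, in that order (R = Rz(yaw) Ry(pitch) Rx(roll)).
In Python, from plant import ctrl gives the robot as it stands.
- The arm moves only by the tool apply_moves, never from a script. Its argument "deltas" is a list that holds one entry, the list of rows, each a list of 4 numbers: the shift along the world's x, y, z in m, then the turn about the world's z in rad. In form: [[[dx, dy, dz, twist], ...]]. A call has 1 to 12 rows; each row is the pose to reach, as a shift and turn from the pose commanded when the call began; what a row does not reach only later rows make up. A row lasts 1/8 s, in which the tool goes at most 62.5 mm and 10.7 degrees, less where a joint would pass 70% of its speed; a pose out of reach is approached as far as the arm can. A call with a gripper value outside its range is refused whole. "fingers" is the closure, from 0 (fully open) to 1 (shut), set as the call begins (left out, the last holds). The fingers move at their own pace and stop on an object; "grip_force" is the grip in N (left out, the last holds). Time passes only in rows, so rows that repeat a pose let the fingers close. It gives the time, the measured TCP pose, the force, the opening and the grip force at its end, in the units of the state.
- ctrl.get_state(): the state, without advancing time (a new reading comes with each control period).
- ctrl.snapshot(name): name is "scene" or "top" or "wrist"; returns a dict with "color" (400x640x3 uint8, red, green, blue), "depth" (400x640 float32, m along the optical axis (not along the pixel's ray), 0 where there is no reading), "vertical_fov" (degrees; the focal length in pixels is half the picture's height over the tangent of half this angle, whatever the lens; pixels are square), "cx", "cy" (the principal point, pixels), "R" (3x3) and "t" (3): a world point X has camera coordinates R X + t. Camera axes: x right, y down, z forward; pixel columns grow to the right and rows downward; lengths in m; the calibration is good to about 2 mm. A picture is of the moment at which its call begins.
- ctrl.finish_job(): hands the job in; it is judged then, once.
The state is a dict: "t": time; "q": joint angles; "qvel": joint speeds; "effort": joint torques, N m; "ee_pos": TCP position; "tool_rot": TCP orientation; "wrist_force": force on the tool from outside, world axes, zero at the start; "moment": the same for the moment, N m; "finger_gap": finger opening in m; "finger_force": force on a finger pad.
Only numpy, scipy, OpenCV 4.12 (cv2) and the standard library are available. Lean on these libraries where they do the work, as an engineer would, in place of code of your own. Each camera call takes 0.05 s, during which the arm holds its last target. There are 200 camera calls.

## Working session

There is one attempt and no reset: what is moved stays moved. The work goes in short steps, Python scripts to look and compute and a tool call to move; the robot and the scene stay as the last step left them, time stands still between calls to the robot, and variables do not carry over. Pictures are saved under pics/ and viewed, at most 10 in all, crops included, and the job is handed in when it is done.

Besides the shell and the picture viewer there is one more tool, called after "Emit:" by a JSON object that holds its "fn" and its "kwargs". apply_moves: Moves the arm, as the interface text tells. Its arguments: {"type":"object","properties":{"deltas":{"type":"array","items":{"type":"array","items":{"type":"array","items":{"type":"number"}}}},"fingers":{"type":"number"},"grip_force":{"type":"number"}},"required":["deltas"]}

```bash
mkdir -p pics; ls; cat > h.py <<'E'
from plant import ctrl
import numpy as np, cv2
def snap(n,f=None):
    s=ctrl.snapshot(n)
    if f: cv2.imwrite('pics/'+f,s['color'][:,:,::-1])
    return s
def cloud(s):
    d=s['depth'];h,w=d.shape;f=h/2/np.tan(np.radians(s['vertical_fov'])/2)
    v,u=np.mgrid[:h,:w]
    P=np.stack([(u-s['cx'])/f*d,(v-s['cy'])/f*d,d],-1)
    return (P-np.array(s['t']))@np.array(s['R'])   # R^T(p-t)
def st():
    s=ctrl.get_state()
    for k in('t','ee_pos','tool_rot','wrist_force','finger_gap','q'):print(k,np.round(s[k],4))
E
python3 - <<'E'
from h import *
st()
for n in('top','scene'):
    s=snap(n,n+'1.png');np.savez(n+'1.npz',P=cloud(s),c=s['color'],d=s['depth']);print(n,s['vertical_fov'],-np.array(s['R']).T@s['t'])
E
```

```text
pics
t 0.0
ee_pos [0.2877 0.6098 0.23  ]
tool_rot [-3.1393e+00 -1.0000e-04  2.7008e+00]
wrist_force [ 0.8055  0.1224 -0.0342]
finger_gap 0.0856
q [ 1.0931  0.2648  1.6054  0.      1.2737 -0.0369]
top 44.442990141824595 [ 0.37341398 -0.03906495  1.29988857]
scene 55.395080762471366 [-0.09076965 -0.72996793  0.60225701]
```

View pics/top1.png

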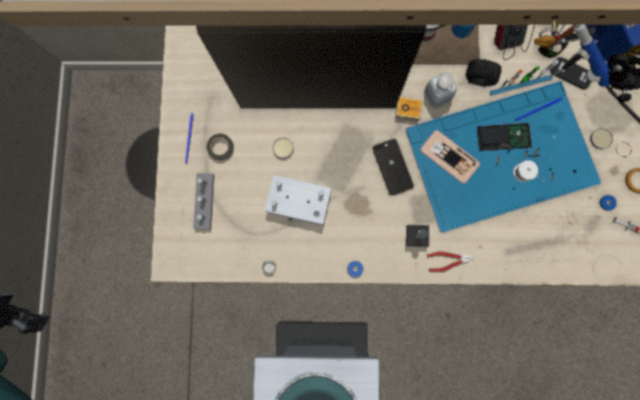

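```bash
python3 - <<'E'
import numpy as np,cv2
z=np.load('top1.npz');P=z['P'];Z=P[...,2]
m=((Z>0.008)&(Z<0.2)&(z['d']>0)).astype(np.uint8)
n,l,s,c=cv2.connectedComponentsWithStats(m)
for i in range(1,n):
    if s[i,4]<40: continue
    q=P[l==i];r=cv2.minAreaRect(q[:,:2].astype(np.float32)*1000)
    print(i,s[i].tolist(),np.round(np.median(q,0),3),'zmax',np.round(np.percentile(q[:,2],[50,98]),3),np.round(r[0]),np.round(r[1]),round(r[2],1))
E
```

```text
1 [427, 25, 21, 4, 51] [ 1.011 -0.3    0.078] zmax [0.078 0.196] [1008. -308.] [ 45. 121.] 62.3
2 [452, 25, 24, 14, 246] [ 1.017 -0.388  0.041] zmax [0.041 0.077] [1024. -388.] [56. 24.] 66.8
3 [494, 25, 41, 36, 803] [ 0.993 -0.51   0.054] zmax [0.054 0.12 ] [ 982. -519.] [94. 81.] 2.6
6 [532, 25, 108, 76, 3964] [ 0.935 -0.707  0.085] zmax [0.085 0.187] [ 949. -721.] [254. 196.] 78.3
8 [422, 29, 17, 14, 114] [ 1.007 -0.3    0.023] zmax [0.023 0.072] [1014. -307.] [19. 49.] 17.7
96 [465, 59, 37, 28, 846] [ 0.885 -0.431  0.079] zmax [0.079 0.094] [ 899. -440.] [94. 76.] 60.8
112 [493, 66, 47, 29, 344] [ 0.87  -0.521  0.066] zmax [0.066 0.122] [ 871. -526.] [ 18. 108.] 15.1
113 [425, 72, 32, 35, 770] [ 0.84  -0.318  0.072] zmax [0.072 0.103] [ 851. -325.] [64. 64.] 24.1
117 [486, 81, 81, 35, 385] [ 0.839 -0.568  0.012] zmax [0.012 0.017] [ 837. -564.] [ 43. 218.] 16.8
119 [226, 82, 197, 39, 4821] [ 0.808 -0.022  0.106] zmax [0.106 0.197] [820. -31.] [493.  60.] 86.5
145 [516, 98, 47, 23, 140] [ 0.808 -0.595  0.011] zmax [0.011 0.015] [ 809. -596.] [ 20. 140.] 21.8
161 [620, 103, 20, 20,
[... 1246 characters left out ...]
06.] 77.2
905 [601, 195, 16, 16, 141] [ 0.554 -0.763  0.01 ] zmax [0.01  0.015] [ 553. -764.] [38. 42.] 72.7
1083 [614, 217, 26, 18, 133] [ 0.491 -0.811  0.014] zmax [0.014 0.02 ] [ 493. -804.] [69. 27.] 70.6
1110 [406, 225, 23, 22, 486] [ 0.46  -0.255  0.027] zmax [0.027 0.104] [ 462. -259.] [56. 55.] 89.6
1140 [427, 251, 33, 7, 92] [ 0.415 -0.33   0.011] zmax [0.011 0.016] [ 416. -327.] [84. 14.] 88.1
1144 [429, 255, 40, 17, 138] [ 0.386 -0.347  0.011] zmax [0.011 0.015] [ 388. -342.] [ 18. 108.] 23.5
1150 [348, 261, 16, 16, 163] [ 0.377 -0.1    0.011] zmax [0.011 0.016] [376. -99.] [39. 39.] 0.8
1175 [279, 376, 73, 24, 1148] [0.072 0.002 0.014] zmax [0.014 0.066] [78.  4.] [ 55. 181.] 0.7
```

The top view shows the rack around (203,200), the jig around (298,200) and the stand with the rod around (417,236). Next I locate the supports, posts and rod more precisely.

```bash
python3 - <<'E'
import numpy as np,cv2
z=np.load('top1.npz');P=z['P'];Z=P[...,2]
def comp(box,lo):
    x0,x1,y0,y1=box
    m=((Z>lo)&(Z<0.2)&(P[...,0]>x0)&(P[...,0]<x1)&(P[...,1]>y0)&(P[...,1]<y1)).astype(np.uint8)
    n,l,s,c=cv2.connectedComponentsWithStats(m)
    for i in range(1,n):
        if s[i,4]>4:
            q=P[l==i];print(s[i,4],'px',np.round(c[i]),np.round(q.mean(0),4),'zmax',np.round(np.percentile(q[:,2],[50,90]),4))
for b,lo in (((.48,.62,-.04,.14),.058),((.46,.64,.27,.34),.028),((.42,.5,-.3,-.22),.085)):
    print('--');comp(b,lo)
m=((Z>.038)&(Z<.05)&(P[...,0]>.48)&(P[...,0]<.62)&(P[...,1]>-.05)&(P[...,1]<.15)).astype(np.uint8)
c,_=cv2.findContours(cv2.morphologyEx(m,cv2.MORPH_CLOSE,np.ones((5,5))),0,1);c=max(c,key=cv2.contourArea);print(cv2.minAreaRect(c))
i=z['c'][160:250,180:440,::-1];cv2.imwrite('pics/c1.png',cv2.resize(i,None,fx=3,fy=3,interpolation=cv2.INTER_CUBIC))
E
```

```text
--
27 px [278. 183.] [0.5898 0.1    0.0689] zmax [0.0692 0.074 ]
24 px [321. 193.] [ 0.565  -0.0088  0.0699] zmax [0.07   0.0734]
29 px [274. 203.] [0.5385 0.1111 0.0693] zmax [0.0703 0.0744]
--
44 px [201. 182.] [0.5958 0.3027 0.0551] zmax [0.0615 0.0661]
37 px [200. 199.] [0.5501 0.3039 0.0503] zmax [0.0541 0.0565]
30 px [200. 217.] [0.5049 0.3049 0.0439] zmax [0.0455 0.0494]
--
60 px [423. 234.] [ 0.4616 -0.2594  0.1017] zmax [0.1023 0.1047]
((297.65167236328125, 199.3426971435547), (60.187400817871094, 37.10182571411133), 12.994616508483887)
```

View pics/scene1.png

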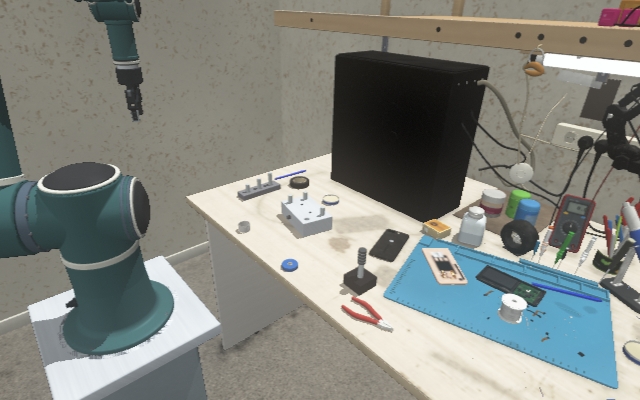

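View pics/c1.png

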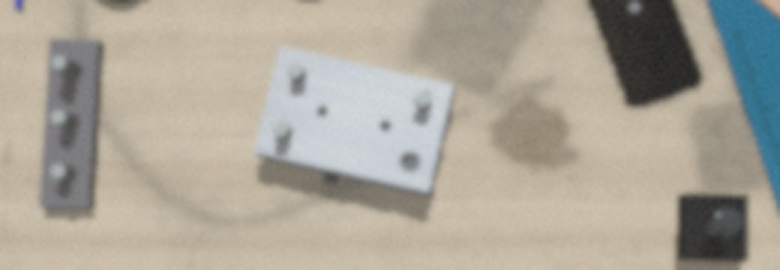

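The scene view shows the rod standing in the stand at (360,265), the tall CPU tower well behind the work, and the cutters lying flat. The enlarged crop shows the socket at (410,160), the supports at the other three corners, and posts in the rack going from tall to short as x decreases. I can start moving.

Emit:
{"fn": "apply_moves", "kwargs": {"deltas": [[[0.173,-0.868,0,0.215],[0.173,-0.868,0,0.215],[0.173,-0.868,0,0.215],[0.173,-0.868,0,0.215],[0.173,-0.868,0,0.215],[0.173,-0.868,0,0.215],[0.173,-0.868,0,0.215],[0.173,-0.868,0,0.215],[0.173,-0.868,0,0.215],[0.173,-0.868,0,0.215],[0.173,-0.868,0,0.215],[0.173,-0.868,0,0.215]]], "fingers": 0}}

```text
t: 1.6
ee_pos: [0.4344, -0.1271, 0.2312]
tool_rot: [3.141, 0.0, 2.915]
wrist_force: [1.2, 0.5, -0.1]
finger_gap: 0.0855
finger_force: 0.0
```

Emit:
{"fn": "apply_moves", "kwargs": {"deltas": [[[0.027,-0.134,-0.03,0],[0.027,-0.134,-0.03,0],[0.027,-0.134,-0.03,0],[0.027,-0.134,-0.03,0]]]}}

```text
t: 2.1
ee_pos: [0.461, -0.2592, 0.2004]
tool_rot: [3.14, -0.002, 2.914]
wrist_force: [0.2, 0.4, -0.2]
finger_gap: 0.0854
finger_force: 0.0
```

```bash
python3 - <<'E'
from h import *
st()
s=snap('wrist','w1.png');P=cloud(s);Z=P[...,2]
print('cam',-np.array(s['R']).T@s['t'])
for lo,hi in((.09,.115),(.02,.035)):
    m=((Z>lo)&(Z<hi)&(s['depth']>0)).astype(np.uint8)
    n,l,t,c=cv2.connectedComponentsWithStats(m)
    for i in range(1,n):
        if t[i,4]>60:
            q=P[l==i];r=cv2.minAreaRect(q[:,:2].astype(np.float32)*1000);print(lo,t[i].tolist(),np.round(q.mean(0),4),np.round(np.median(q[:,2]),4),np.round(r[0],1),np.round(r[1],1),r[2])
E
```

```text
t 2.1
ee_pos [ 0.461  -0.2592  0.2004]
tool_rot [ 3.1404e+00 -2.1000e-03  2.9139e+00]
wrist_force [ 0.1573  0.4175 -0.2399]
finger_gap 0.0854
q [-5.5960e-01  1.0900e-02  1.9483e+00  5.0000e-04  1.1848e+00 -1.9029e+00]
cam [ 0.3842133  -0.24174681  0.3432017 ]
0.09 [305, 189, 24, 25, 465] [ 0.4632 -0.2609  0.101 ] 0.1019 [ 464.2 -261.3] [19.3 19.5] 48.27443313598633
0.02 [525, 143, 115, 96, 1199] [ 0.5265 -0.0042  0.0274] 0.0274 [518.9   7.4] [ 71.  141.2] 30.278711318969727
0.02 [287, 150, 60, 60, 2052] [ 0.4596 -0.26    0.027 ] 0.0271 [ 464.7 -261.2] [55.9 56.7] 88.59144592285156
0.02 [569, 171, 9, 12, 62] [0.521  0.0079 0.0312] 0.0314 [520.9   7.6] [ 4.4 12.2] 60.905357360839844
0.02 [588, 357, 52, 19, 543] [0.8103 0.0756 0.0273] 0.0272 [810.1  78. ] [70.9  4.8] 88.51615142822266
0.02 [466, 381, 38, 17, 355] [ 0.8102 -0.1006  0.028 ] 0.0282 [ 810.2 -103.3] [ 5.  52.5] 0.3595260977745056
```

View pics/w1.png

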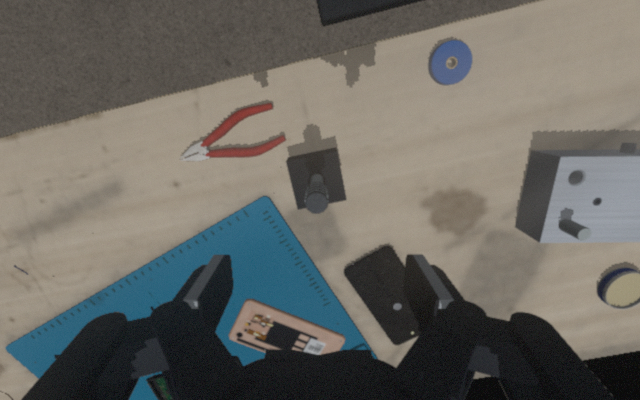

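The wrist view shows the rod top at (317,200), between the fingers, and the socket at (577,178). The measured rod (0.464, −0.261) and stand centre agree. I descend and grip.

Emit:
{"fn": "apply_moves", "kwargs": {"deltas": [[[0.0027,-0.0018,-0.06,0],[0.0027,-0.0018,-0.11,0],[0.0027,-0.0018,-0.136,0],[0.0027,-0.0018,-0.136,0],[0.0027,-0.0018,-0.136,0]]]}}

```text
t: 2.78
ee_pos: [0.4655, -0.2604, 0.0671]
tool_rot: [-3.141, 0.002, 2.917]
wrist_force: [-0.4, 0.3, 0.3]
finger_gap: 0.0853
finger_force: 0.0
```

Emit:
{"fn": "apply_moves", "kwargs": {"deltas": [[[0,0,0,0],[0,0,0,0],[0,0,0,0],[0,0,0,0],[0,0,0,0],[0,0,0,0]]], "fingers": 1, "grip_force": 50}}

```text
t: 3.52
ee_pos: [0.4646, -0.2612, 0.0657]
tool_rot: [-3.141, 0.001, 2.916]
wrist_force: [-0.9, 0.6, 4.8]
finger_gap: 0.0175
finger_force: 48.7
```

Emit:
{"fn": "apply_moves", "kwargs": {"deltas": [[[0,0,0.03,0],[0,0,0.09,0],[0,0,0.09,0],[0,0,0.09,0]]]}}

```text
t: 4.03
ee_pos: [0.4638, -0.2606, 0.1546]
tool_rot: [3.141, -0.001, 2.916]
wrist_force: [-1.0, 1.2, -2.3]
finger_gap: 0.0176
finger_force: 49.5
```

```bash
python3 - <<'E'
from h import *
st()
s=snap('wrist','w2.png');P=cloud(s);np.savez('w2.npz',P=P,c=s['color'],d=s['depth'])
Z=P[...,2]
def show(b,lo,hi):
    m=((Z>lo)&(Z<hi)&(P[...,0]>b[0])&(P[...,0]<b[1])&(P[...,1]>b[2])&(P[...,1]<b[3])).astype(np.uint8)
    n,l,t,c=cv2.connectedComponentsWithStats(m)
    for i in range(1,n):
        if t[i,4]>30:q=P[l==i];print(lo,t[i].tolist(),np.round(q.mean(0),4))
show((.48,.62,-.05,.15),.067,.075)
for z in np.arange(.09,.2,.01): show((.42,.52,-.31,-.21),z,z+.01)
E
```

```text
t 4.025
ee_pos [ 0.4638 -0.2606  0.1546]
tool_rot [ 3.1413e+00 -7.0000e-04  2.9158e+00]
wrist_force [-0.9773  1.1611 -2.3224]
finger_gap 0.0176
q [-0.5587  0.0568  1.9899  0.      1.0957 -1.9037]
0.067 [620, 246, 20, 16, 239] [ 0.5673 -0.011   0.0696]
0.09 [309, 208, 19, 8, 37] [ 0.4593 -0.2598  0.0975]
0.09999999999999999 [309, 210, 20, 12, 98] [ 0.4591 -0.2596  0.105 ]
0.10999999999999999 [308, 215, 21, 12, 111] [ 0.4591 -0.2594  0.1153]
0.11999999999999998 [308, 221, 22, 13, 125] [ 0.459  -0.2595  0.1252]
0.12999999999999998 [307, 227, 23, 14, 151] [ 0.4589 -0.2596  0.1352]
0.13999999999999996 [307, 234, 24, 11, 134] [ 0.4587 -0.2594  0.1442]
0.14999999999999997 [302, 240, 34, 12, 115] [ 0.4561 -0.2589  0.1571]
0.15999999999999998 [272, 243, 93, 21, 824] [ 0.4557 -0.2589  0.1652]
0.16999999999999996 [269, 252, 100, 23, 1041] [ 0.456  -0.2585  0.1752]
0.17999999999999994 [267, 263, 104, 27, 1141] [ 0.4556 -0.2588  0.1849]
0.18999999999999995 [259, 275, 120, 51, 2425] [ 0.4611 -0.26    0.1926]
0.18999999999999995 [241, 291, 18, 10, 98] [ 0.4519 -0.2853  0.1981]
0.18999999999999995 [379, 291, 18, 10, 94] [ 0.4638 -0.2331  0.1981]
0.19999999999999996 [194, 284, 99, 74, 1875] [ 0.4504 -0.2837  0.206 ]
0.19999999999999996 [345, 284, 100, 76, 1904] [ 0.4618 -0.2341  0.206 ]
0.19999999999999996 [199, 334, 17, 18, 114] [ 0.4622 -0.3021  0.2085]
0.19999999999999996 [422, 336, 16, 16, 105] [ 0.4806 -0.2225  0.2085]
```

View pics/w2.png

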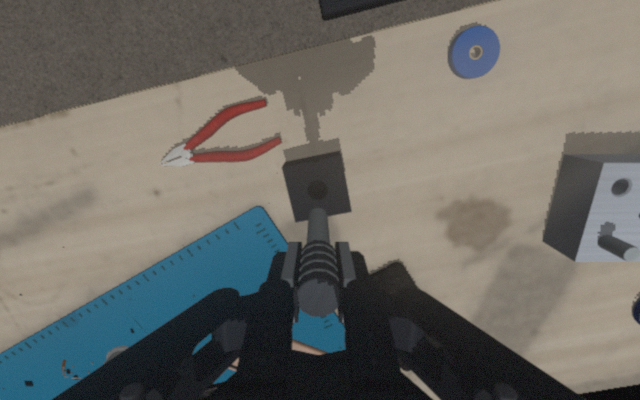

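The wrist view shows the rod held upright at (318,230). Its shank axis computes to (0.464, −0.261), which matches the TCP. The stand hole is empty at (317,187). Next I move over the socket.

Emit:
{"fn": "apply_moves", "kwargs": {"deltas": [[[0.051,0.261,0,0],[0.051,0.261,0,0],[0.051,0.261,0,0],[0.051,0.261,0,0],[0.051,0.261,0,0],[0.051,0.261,0,0],[0.051,0.261,0,0]]]}}

```text
t: 4.95
ee_pos: [0.5145, -0.0011, 0.1543]
tool_rot: [-3.141, -0.002, 2.915]
wrist_force: [-0.1, -0.4, -0.5]
finger_gap: 0.0174
finger_force: 49.6
```

```bash
cat >> h.py <<'E'
def comps(P,b,lo,hi,mn=60):
    Z=P[...,2];out=[]
    m=((Z>lo)&(Z<hi)&(P[...,0]>b[0])&(P[...,0]<b[1])&(P[...,1]>b[2])&(P[...,1]<b[3])).astype(np.uint8)
    n,l,t,c=cv2.connectedComponentsWithStats(m)
    for i in range(1,n):
        if t[i,4]>mn:
            q=P[l==i];r=cv2.minAreaRect(q[:,:2].astype(np.float32)*1000)
            print(lo,t[i].tolist(),'mean',np.round(q.mean(0),4),'rect',np.round(r[0],1),np.round(r[1],1),round(r[2],1))
E
python3 - <<'E'
from h import *
st()
s=snap('wrist','w3.png');P=cloud(s);np.savez('w3.npz',P=P,c=s['color'],d=s['depth'])
b=(.46,.64,-.06,.16)
comps(P,b,.0665,.0735);comps(P,b,.041,.047)
comps(P,(.49,.535,-.03,.03),.11,.125);comps(P,(.49,.535,-.03,.03),.13,.145)
c=s['color'][100:260,200:460,::-1];cv2.imwrite('pics/c3.png',cv2.resize(c,None,fx=3,fy=3,interpolation=cv2.INTER_CUBIC))
E
```

```text
t 4.95
ee_pos [ 0.5145 -0.0011  0.1543]
tool_rot [-3.1405e+00 -1.8000e-03  2.9150e+00]
wrist_force [-0.1463 -0.3716 -0.5318]
finger_gap 0.0174
q [-5.0000e-02  2.4400e-02  2.0243e+00 -8.0000e-04  1.0948e+00 -1.3939e+00]
0.0665 [451, 197, 19, 17, 244] mean [0.5409 0.1104 0.0698] rect [541.6 110.6] [13.2 12.9] 6.4
0.0665 [444, 254, 17, 16, 208] mean [0.5914 0.0992 0.0697] rect [591.7  99.6] [13.1 13.3] 68.5
0.041 [297, 171, 180, 99, 13332] mean [0.5486 0.0583 0.0441] rect [555.3  51. ] [156.4  97.2] 77.4
0.11 [308, 215, 21, 15, 172] mean [ 5.097e-01 -1.000e-04  1.179e-01] rect [ 5.105e+02 -3.000e-01] [13.2  5.3] 77.0
0.13 [307, 227, 24, 18, 233] mean [ 0.5096 -0.      0.1377] rect [510.7   0. ] [13.6  5.7] 72.7
```

View pics/c3.png

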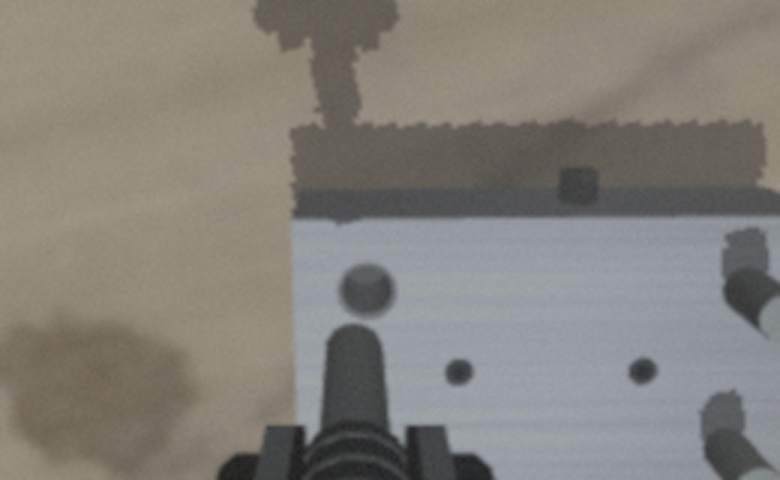

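The crop shows the socket mouth at about (367,290), i.e. full image (322,197), just ahead of the rod's foot. I'll compute its position relative to the rod axis, using the same camera for both.

```bash
python3 - <<'E'
from h import *
s=snap('wrist');R=np.array(s['R']);t=np.array(s['t']);f=200/np.tan(np.radians(s['vertical_fov'])/2)
g=cv2.cvtColor(s['color'],cv2.COLOR_RGB2GRAY);print('bright',g[190:200,350].mean(),g[197,318:327])
m=np.zeros_like(g);r=g[182:207,308:338];m[182:207,308:338]=(r<g[185:200,345:360].mean()-35)
n,l,ss,c=cv2.connectedComponentsWithStats(m)
C=-R.T@t
for i in range(1,n):
    if ss[i,4]>40:
        x,y,w,h,a=ss[i]; u=np.array([(x+(w-1)/2-s['cx'])/f,(y+(h-1)/2-s['cy'])/f,1]);d=R.T@u
        X=C+d*(.044-C[2])/d[2];print(ss[i],c[i],np.round(X,4))
P=cloud(s)
print('cam',C)
# rod axis: fit circle r=7 to shank points by z slices
from scipy.optimize import least_squares
for lo,hi,rad in((.1,.12,.007),(.12,.145,.007)):
    k=(P[...,2]>lo)&(P[...,2]<hi)&(P[...,0]>.49)&(P[...,0]<.535)&(abs(P[...,1])<.03);q=P[k]
    o=least_squares(lambda p:np.hypot(q[:,0]-p[0],q[:,1]-p[1])-rad,[.515,0],loss='soft_l1',f_scale=.001).x;print('axis',lo,np.round(o,4))
q=P.reshape(-1,3);j=q[(abs(q[:,2]-.044)<.002)&(q[:,0]>.46)&(q[:,0]<.65)&(abs(q[:,1]-.05)<.11)]
E
```

```text
bright 159.8 [75 80 76 77 76 76 78 75 74]
[313 188  19  17 267] [322.21348315 196.05243446] [0.5169 0.0015 0.044 ]
cam [0.43786116 0.01638447 0.2973394 ]
axis 0.1 [ 0.5155 -0.0017]
axis 0.12 [ 0.5154 -0.0016]
```

Emit:
{"fn": "apply_moves", "kwargs": {"deltas": [[[0.0017,0.0033,0,0],[0.0017,0.0033,-0.03,0],[0.0017,0.0033,-0.045,0],[0.0017,0.0033,-0.045,0],[0.0017,0.0033,-0.045,0]]]}}

```text
t: 5.68
ee_pos: [0.5175, 0.0033, 0.1109]
tool_rot: [3.141, 0.001, 2.916]
wrist_force: [-0.0, 0.3, -0.6]
finger_gap: 0.0177
finger_force: 49.6
```

Emit:
{"fn": "apply_moves", "kwargs": {"deltas": [[[0,0,-0.003,0],[0,0,-0.005,0],[0,0,-0.007,0],[0,0,-0.007,0]]]}}

```text
t: 6.18
ee_pos: [0.517, 0.0033, 0.1033]
tool_rot: [-3.141, 0.0, 2.916]
wrist_force: [0.4, -0.9, -1.0]
finger_gap: 0.0179
finger_force: 49.6
```

Emit:
{"fn": "apply_moves", "kwargs": {"deltas": [[[0,0,-0.002,0],[0,0,-0.003,0],[0,0,-0.004,0],[0,0,-0.004,0]]]}}

```text
t: 6.68
ee_pos: [0.5169, 0.0031, 0.0991]
tool_rot: [-3.141, -0.0, 2.916]
wrist_force: [-0.3, -4.0, -0.5]
finger_gap: 0.0178
finger_force: 49.7
```

Emit:
{"fn": "apply_moves", "kwargs": {"deltas": [[[0,-0.0007,0,0],[0,-0.0007,-0.002,0],[0,-0.0007,-0.004,0],[0,-0.0007,-0.006,0],[0,-0.0007,-0.006,0]]]}}

```text
t: 7.3
ee_pos: [0.5168, 0.0029, 0.0929]
tool_rot: [3.141, -0.0, 2.916]
wrist_force: [-1.2, -1.5, -1.5]
finger_gap: 0.0176
finger_force: 49.7
```

Emit:
{"fn": "apply_moves", "kwargs": {"deltas": [[[-0.0002,-0.0003,-0.001,0],[-0.0002,-0.0003,-0.002,0],[-0.0002,-0.0003,-0.003,0],[-0.0002,-0.0003,-0.004,0],[-0.0002,-0.0003,-0.004,0]]]}}

```text
t: 7.92
ee_pos: [0.5167, 0.0025, 0.0892]
tool_rot: [3.141, -0.0, 2.916]
wrist_force: [0.8, -0.4, -0.6]
finger_gap: 0.0174
finger_force: 49.6
```

Emit:
{"fn": "apply_moves", "kwargs": {"deltas": [[[0,0,-0.001,0],[0,0,-0.002,0],[0,0,-0.002,0]]]}}

```text
t: 8.3
ee_pos: [0.5167, 0.0024, 0.0871]
tool_rot: [-3.142, -0.0, 2.916]
wrist_force: [0.2, 0.5, -1.7]
finger_gap: 0.0174
finger_force: 49.6
```

Emit:
{"fn": "apply_moves", "kwargs": {"deltas": [[[0,0,-0.002,0],[0,0,-0.004,0],[0,0,-0.005,0],[0,0,-0.005,0]]]}}

```text
t: 8.8
ee_pos: [0.5166, 0.0024, 0.0821]
tool_rot: [-3.142, -0.0, 2.916]
wrist_force: [0.1, -0.1, -0.4]
finger_gap: 0.0174
finger_force: 49.6
```

Emit:
{"fn": "apply_moves", "kwargs": {"deltas": [[[0,0,-0.0005,0],[0,0,-0.001,0],[0,0,-0.001,0]]]}}

```text
t: 9.18
ee_pos: [0.5168, 0.0024, 0.0813]
tool_rot: [-3.142, -0.0, 2.916]
wrist_force: [-0.5, 0.2, -1.0]
finger_gap: 0.0177
finger_force: 49.6
```

Emit:
{"fn": "apply_moves", "kwargs": {"deltas": [[[0,0,-0.0005,0],[0,0,-0.001,0],[0,0,-0.001,0]]]}}

```text
t: 9.55
ee_pos: [0.5168, 0.0024, 0.0802]
tool_rot: [-3.142, -0.0, 2.916]
wrist_force: [0.6, -0.9, -1.6]
finger_gap: 0.0176
finger_force: 49.6
```

Emit:
{"fn": "apply_moves", "kwargs": {"deltas": [[[0,0,-0.0005,0],[0,0,-0.001,0],[0,0,-0.001,0]]]}}

```text
t: 9.93
ee_pos: [0.5167, 0.0025, 0.0792]
tool_rot: [-3.142, -0.0, 2.916]
wrist_force: [-0.3, -0.4, -0.6]
finger_gap: 0.0175
finger_force: 49.6
```

Emit:
{"fn": "apply_moves", "kwargs": {"deltas": [[[0,0,-0.001,0],[0,0,-0.002,0],[0,0,-0.002,0]]]}}

```text
t: 10.3
ee_pos: [0.5167, 0.0024, 0.0771]
tool_rot: [-3.142, -0.0, 2.916]
wrist_force: [1.2, 0.4, -0.9]
finger_gap: 0.0178
finger_force: 49.6
```

Emit:
{"fn": "apply_moves", "kwargs": {"deltas": [[[0,0,-0.001,0],[0,0,-0.002,0],[0,0,-0.003,0],[0,0,-0.003,0]]]}}

```text
t: 10.8
ee_pos: [0.5167, 0.0025, 0.0742]
tool_rot: [-3.142, -0.0, 2.916]
wrist_force: [-0.5, -0.4, -1.7]
finger_gap: 0.0178
finger_force: 49.6
```

Emit:
{"fn": "apply_moves", "kwargs": {"deltas": [[[0,0,-0.0005,0],[0,0,-0.001,0],[0,0,-0.001,0]]]}}

```text
t: 11.18
ee_pos: [0.5168, 0.0024, 0.0732]
tool_rot: [3.142, -0.0, 2.916]
wrist_force: [0.1, 0.4, -1.6]
finger_gap: 0.0176
finger_force: 49.6
```

Emit:
{"fn": "apply_moves", "kwargs": {"deltas": [[[0,0,-0.0005,0],[0,0,-0.001,0],[0,0,-0.001,0]]]}}

```text
t: 11.55
ee_pos: [0.5171, 0.0024, 0.0728]
tool_rot: [3.142, 0.0, 2.916]
wrist_force: [-0.1, -0.1, 3.6]
finger_gap: 0.0175
finger_force: 50.0
```

Emit:
{"fn": "apply_moves", "kwargs": {"deltas": [[[0,0,-0.0005,0],[0,0,-0.0005,0]]]}}

```text
t: 11.8
ee_pos: [0.5172, 0.0024, 0.0727]
tool_rot: [3.142, 0.001, 2.916]
wrist_force: [-2.9, 0.5, 7.1]
finger_gap: 0.0179
finger_force: 50.3
```

Firm contact at TCP z ≈ 0.0728, which puts the floor at about 32 mm. I ease to roughly 5 N and hold.

Emit:
{"fn": "apply_moves", "kwargs": {"deltas": [[[0,0,0.0003,0],[0,0,0.0003,0],[0,0,0.0003,0],[0,0,0.0003,0]]]}}

```text
t: 12.3
ee_pos: [0.5172, 0.0024, 0.0728]
tool_rot: [3.142, 0.001, 2.916]
wrist_force: [-1.1, -0.3, 5.6]
finger_gap: 0.0178
finger_force: 50.3
```

Emit:
{"fn": "apply_moves", "kwargs": {"deltas": [[[0,0,0,0],[0,0,0,0],[0,0,0,0],[0,0,0,0]]]}}

```text
t: 12.8
ee_pos: [0.5172, 0.0024, 0.0728]
tool_rot: [3.142, 0.001, 2.916]
wrist_force: [-2.2, -0.8, 6.5]
finger_gap: 0.0176
finger_force: 50.3
```

Emit:
{"fn": "apply_moves", "kwargs": {"deltas": [[[0,0,0.0002,0],[0,0,0.0002,0],[0,0,0.0002,0],[0,0,0.0002,0],[0,0,0.0002,0],[0,0,0.0002,0],[0,0,0.0002,0]]]}}

```text
t: 13.68
ee_pos: [0.5172, 0.0024, 0.0728]
tool_rot: [3.142, 0.001, 2.916]
wrist_force: [-1.0, -0.4, 6.2]
finger_gap: 0.0177
finger_force: 50.3
```

Emit:
{"fn": "apply_moves", "kwargs": {"deltas": [[[0,0,0.01,0],[0,0,0.03,0],[0,0,0.05,0],[0,0,0.08,0],[0,0,0.08,0],[0,0,0.08,0]]]}}

```text
t: 14.42
ee_pos: [0.5162, 0.0025, 0.1514]
tool_rot: [-3.141, -0.001, 2.916]
wrist_force: [0.3, -0.4, -1.6]
finger_gap: 0.0173
finger_force: 49.5
```

Emit:
{"fn": "apply_moves", "kwargs": {"deltas": [[[-0.0523,-0.2633,0,0],[-0.0523,-0.2633,0,0],[-0.0523,-0.2633,0,0],[-0.0523,-0.2633,0,0],[-0.0523,-0.2633,0,0],[-0.0523,-0.2633,-0.02,0],[-0.0523,-0.2633,-0.045,0],[-0.0523,-0.2633,-0.055,0],[-0.0523,-0.2633,-0.06,0],[-0.0523,-0.2633,-0.06,0]]]}}

```text
t: 15.68
ee_pos: [0.4647, -0.2605, 0.0922]
tool_rot: [3.141, -0.0, 2.916]
wrist_force: [0.9, -0.7, -0.9]
finger_gap: 0.0176
finger_force: 49.7
```

Emit:
{"fn": "apply_moves", "kwargs": {"deltas": [[[0,0,-0.004,0],[0,0,-0.007,0],[0,0,-0.007,0]]]}}

```text
t: 16.05
ee_pos: [0.4644, -0.2608, 0.0853]
tool_rot: [3.142, -0.0, 2.916]
wrist_force: [-1.0, -0.2, -1.0]
finger_gap: 0.0176
finger_force: 49.7
```

Emit:
{"fn": "apply_moves", "kwargs": {"deltas": [[[0,0,-0.004,0],[0,0,-0.008,0],[0,0,-0.012,0],[0,0,-0.015,0],[0,0,-0.0175,0],[0,0,-0.0175,0]]]}}

```text
t: 16.8
ee_pos: [0.4643, -0.2608, 0.0675]
tool_rot: [3.141, -0.0, 2.916]
wrist_force: [0.2, 0.0, -1.4]
finger_gap: 0.0178
finger_force: 49.7
```

Emit:
{"fn": "apply_moves", "kwargs": {"deltas": [[[0,0,-0.001,0],[0,0,-0.0015,0],[0,0,-0.0015,0]]]}}

```text
t: 17.18
ee_pos: [0.4645, -0.2609, 0.0663]
tool_rot: [-3.142, 0.0, 2.916]
wrist_force: [-0.3, 0.4, -0.8]
finger_gap: 0.0174
finger_force: 49.7
```

Nearly on the floor, so I release and go up.

Emit:
{"fn": "apply_moves", "kwargs": {"deltas": [[[0,0,-0.0005,0],[0,0,-0.0005,0]]]}}

```text
t: 17.42
ee_pos: [0.4645, -0.2609, 0.0658]
tool_rot: [-3.142, 0.0, 2.916]
wrist_force: [0.3, 0.6, -0.8]
finger_gap: 0.0177
finger_force: 49.7
```

Emit:
{"fn": "apply_moves", "kwargs": {"deltas": [[[0,0,0,0],[0,0,0,0],[0,0,0,0],[0,0,0,0],[0,0,0,0]]], "fingers": 0}}

```text
t: 18.05
ee_pos: [0.4645, -0.2609, 0.0658]
tool_rot: [3.142, -0.0, 2.916]
wrist_force: [0.4, 0.3, 0.0]
finger_gap: 0.0854
finger_force: 0.0
```

Emit:
{"fn": "apply_moves", "kwargs": {"deltas": [[[0,0,0.04,0],[0,0,0.1,0],[0,0,0.12,0],[0.008,0.03,0.12,0],[0.085,0.565,0.12,0.24],[0.085,0.565,0.12,0.24],[0.085,0.565,0.12,0.24],[0.085,0.565,0.12,0.24],[0.085,0.565,0.12,0.24],[0.085,0.565,0.12,0.24],[0.085,0.565,0.12,0.24],[0.085,0.565,0.12,0.24]]]}}

```text
t: 19.55
ee_pos: [0.5438, 0.2661, 0.1859]
tool_rot: [-3.142, 0.001, -3.127]
wrist_force: [0.5, -0.9, 0.3]
finger_gap: 0.0852
finger_force: 0.0
```

```bash
python3 - <<'E'
from h import *
st()
s=snap('wrist','w4.png');P=cloud(s)
comps(P,(.45,.66,.26,.35),.035,.075);comps(P,(.45,.66,.26,.35),.015,.022)
comps(P,(.45,.66,.26,.35),.0605,.068,20)
s=snap('top');P=cloud(s);comps(P,(.42,.5,-.3,-.22),.085,.12,10);comps(P,(.48,.62,.26,.35),.028,.08,10)
E
```

```text
t 19.55
ee_pos [0.5438 0.2661 0.1859]
tool_rot [-3.1415e+00  6.0000e-04 -3.1271e+00]
wrist_force [ 0.4964 -0.9484  0.3043]
finger_gap 0.0852
q [ 4.1420e-01  1.6560e-01  1.8080e+00 -3.0000e-04  1.1676e+00 -1.1710e+00]
0.035 [353, 141, 16, 16, 190] mean [0.5069 0.3053 0.0452] rect [507.4 305.7] [13.6 13.1] 47.4
0.035 [350, 186, 16, 19, 230] mean [0.5516 0.3044 0.0515] rect [553.1 305. ] [13.5 13.4] 85.5
0.035 [347, 228, 17, 24, 289] mean [0.5965 0.3038 0.0566] rect [598.8 304.3] [13.2 13.3] 72.8
0.015 [331, 115, 51, 136, 4594] mean [0.5445 0.3048 0.0181] rect [553.7 305.4] [ 44.3 150.6] 89.2
0.0605 [350, 238, 14, 14, 154] mean [0.5984 0.3043 0.0637] rect [599.  304.2] [13.2 13. ] 72.8
0.085 [418, 229, 10, 9, 63] mean [ 0.4625 -0.2587  0.1003] rect [ 462.4 -259.2] [18.3 18.7] 62.0
0.028 [197, 197, 8, 6, 37] mean [0.55   0.3038 0.0494] rect [550.1 305.6] [14.1 12.2] 89.0
0.028 [197, 215, 7, 6, 30] mean [0.5046 0.305  0.0441] rect [504.9 306. ] [11.3 13. ] 26.2
```

View pics/w4.png

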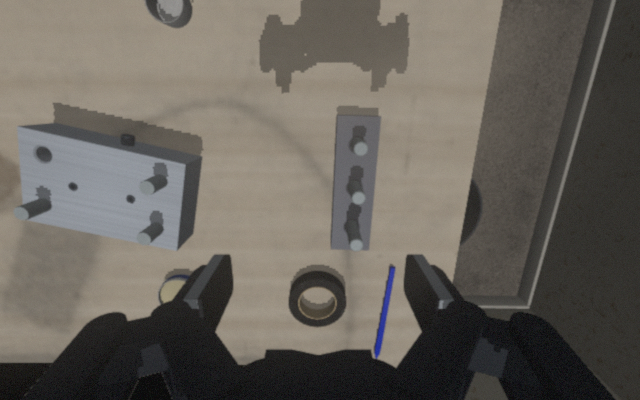

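The wrist view shows the long post's top at (357,244) → (0.599, 0.304, 0.064). It is the tallest of the three, as expected, and the rod is back in its stand at its original position. I grip the long post near its top.

Emit:
{"fn": "apply_moves", "kwargs": {"deltas": [[[0.0547,0.0382,0,0],[0.0547,0.0382,-0.03,0],[0.0547,0.0382,-0.08,0],[0.0547,0.0382,-0.13,0],[0.0547,0.0382,-0.145,0],[0.0547,0.0382,-0.145,0],[0.0547,0.0382,-0.145,0]]]}}

```text
t: 20.52
ee_pos: [0.6004, 0.3029, 0.0435]
tool_rot: [3.14, 0.004, -3.128]
wrist_force: [0.7, 0.3, 0.4]
finger_gap: 0.0856
finger_force: 0.0
```

Emit:
{"fn": "apply_moves", "kwargs": {"deltas": [[[0,0,0,0],[0,0,0,0],[0,0,0,0],[0,0,0,0],[0,0,0,0],[0,0,0,0],[0,0,0,0]]], "fingers": 1, "grip_force": 40}}

```text
t: 21.4
ee_pos: [0.5986, 0.3025, 0.041]
tool_rot: [3.141, 0.0, -3.127]
wrist_force: [-0.3, 1.0, 2.5]
finger_gap: 0.0127
finger_force: 39.0
```

Emit:
{"fn": "apply_moves", "kwargs": {"deltas": [[[0,0,0.02,0],[0,0,0.08,0],[0,0,0.08,0],[-0.0818,-0.3,0.08,-0.24],[-0.0818,-0.3,0.08,-0.24],[-0.0818,-0.3,0.08,-0.24],[-0.0818,-0.3,0.08,-0.24],[-0.0818,-0.3,0.08,-0.24],[-0.0818,-0.3,0.08,-0.24],[-0.0818,-0.3,0.08,-0.24]]]}}

```text
t: 22.65
ee_pos: [0.5166, 0.0021, 0.121]
tool_rot: [3.141, 0.0, 2.914]
wrist_force: [0.1, 0.3, -0.4]
finger_gap: 0.0126
finger_force: 39.1
```

```bash
python3 - <<'E'
from h import *
from scipy.optimize import least_squares
st()
s=snap('wrist','w5.png');P=cloud(s);R=np.array(s['R']);t=np.array(s['t']);C=-R.T@t
b=(.49,.54,-.03,.03)
for lo,hi in((.08,.09),(.09,.1),(.1,.11),(.11,.118)):
    k=(P[...,2]>lo)&(P[...,2]<hi)&(P[...,0]>b[0])&(P[...,0]<b[1])&(abs(P[...,1])<.03);q=P[k]
    if len(q)>20:
        o=least_squares(lambda p:np.hypot(q[:,0]-p[0],q[:,1]-p[1])-.007,[.517,0.002],loss='soft_l1',f_scale=.001).x;print('axis',lo,len(q),np.round(o,4),q[:,2].min())
f=200/np.tan(np.radians(s['vertical_fov'])/2)
g=cv2.cvtColor(s['color'],cv2.COLOR_RGB2GRAY)
X=R@np.array([.517,.0017,.044])+t;u,v=f*X[0]/X[2]+s['cx'],f*X[1]/X[2]+s['cy'];print(u,v)
c=s['color'][int(v)-60:int(v)+60,int(u)-100:int(u)+100,::-1];cv2.imwrite('pics/c5.png',cv2.resize(c,None,fx=4,fy=4,interpolation=cv2.INTER_CUBIC))
E
```

```text
t 22.65
ee_pos [0.5166 0.0021 0.121 ]
tool_rot [3.1413e+00 1.0000e-04 2.9144e+00]
wrist_force [ 0.0558  0.2581 -0.3771]
finger_gap 0.0126
q [-4.4400e-02  6.2600e-02  2.0518e+00  3.0000e-04  1.0270e+00 -1.3882e+00]
axis 0.09 144 [0.518  0.0027] 0.09000251794288097
axis 0.1 160 [0.5179 0.0025] 0.10009306311972589
axis 0.11 140 [0.5178 0.0023] 0.11004526928069366
317.90431003134285 207.62469380251935
```

View pics/c5.png

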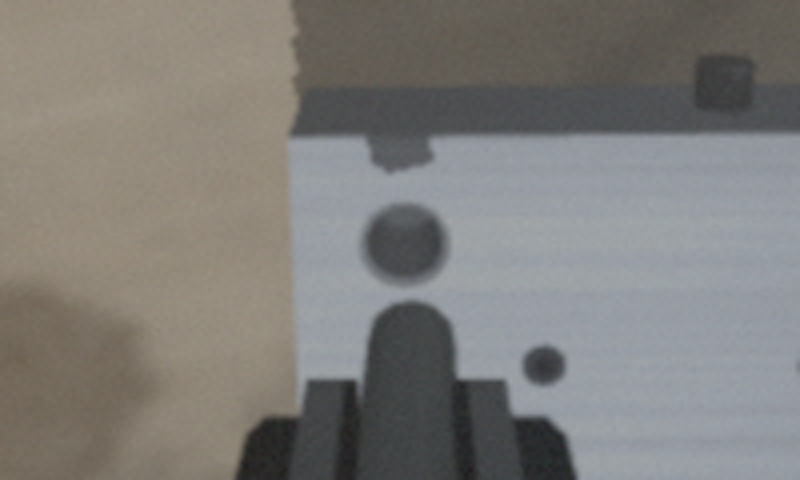

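The crop shows the socket mouth at (405,243) and the post foot at (412,310), held upright. Only about −0.4 mm in x and −0.8 mm in y are needed. Lowering now.

Emit:
{"fn": "apply_moves", "kwargs": {"deltas": [[[-0.0004,-0.0008,-0.015,0],[-0.0004,-0.0008,-0.03,0],[-0.0004,-0.0008,-0.037,0],[-0.0004,-0.0008,-0.039,0],[-0.0004,-0.0008,-0.039,0]]]}}

```text
t: 23.32
ee_pos: [0.5162, 0.0016, 0.0816]
tool_rot: [-3.142, -0.0, 2.916]
wrist_force: [0.7, -0.2, -0.6]
finger_gap: 0.0125
finger_force: 39.1
```

Emit:
{"fn": "apply_moves", "kwargs": {"deltas": [[[0,0,-0.002,0],[0,0,-0.004,0],[0,0,-0.006,0],[0,0,-0.006,0]]]}}

```text
t: 23.82
ee_pos: [0.5161, 0.0014, 0.0756]
tool_rot: [-3.142, -0.0, 2.916]
wrist_force: [-0.2, 0.5, -0.0]
finger_gap: 0.0121
finger_force: 39.1
```

Emit:
{"fn": "apply_moves", "kwargs": {"deltas": [[[0,0,-0.002,0],[0,0,-0.004,0],[0,0,-0.006,0],[0,0,-0.006,0]]]}}

```text
t: 24.32
ee_pos: [0.516, 0.0014, 0.0695]
tool_rot: [-3.142, -0.001, 2.916]
wrist_force: [0.0, 0.7, -0.4]
finger_gap: 0.0128
finger_force: 39.1
```

Emit:
{"fn": "apply_moves", "kwargs": {"deltas": [[[0,0,-0.002,0],[0,0,-0.004,0],[0,0,-0.006,0],[0,0,-0.006,0]]]}}

```text
t: 24.82
ee_pos: [0.516, 0.0015, 0.0635]
tool_rot: [-3.142, -0.001, 2.916]
wrist_force: [0.2, 0.7, -1.2]
finger_gap: 0.0123
finger_force: 39.1
```

Smooth, so I continue down toward the expected floor at TCP ≈ 0.047.

Emit:
{"fn": "apply_moves", "kwargs": {"deltas": [[[0,0,-0.002,0],[0,0,-0.004,0],[0,0,-0.006,0],[0,0,-0.008,0],[0,0,-0.01,0],[0,0,-0.012,0],[0,0,-0.014,0],[0,0,-0.014,0]]]}}

```text
t: 25.82
ee_pos: [0.5161, 0.0014, 0.0496]
tool_rot: [-3.142, -0.0, 2.916]
wrist_force: [-0.2, 0.2, -0.6]
finger_gap: 0.0124
finger_force: 39.1
```

Emit:
{"fn": "apply_moves", "kwargs": {"deltas": [[[0,0,-0.0005,0],[0,0,-0.001,0],[0,0,-0.0015,0],[0,0,-0.0015,0]]]}}

```text
t: 26.32
ee_pos: [0.5162, 0.0014, 0.0482]
tool_rot: [-3.142, -0.0, 2.916]
wrist_force: [-0.4, 0.1, -0.5]
finger_gap: 0.0124
finger_force: 39.1
```

Emit:
{"fn": "apply_moves", "kwargs": {"deltas": [[[0,0,-0.0005,0],[0,0,-0.001,0],[0,0,-0.001,0]]]}}

```text
t: 26.7
ee_pos: [0.5162, 0.0014, 0.0473]
tool_rot: [-3.142, -0.0, 2.916]
wrist_force: [0.2, 0.2, -0.1]
finger_gap: 0.0124
finger_force: 39.1
```

Emit:
{"fn": "apply_moves", "kwargs": {"deltas": [[[0,0,-0.0005,0],[0,0,-0.0005,0]]]}}

```text
t: 26.95
ee_pos: [0.5164, 0.0014, 0.047]
tool_rot: [3.142, 0.0, 2.916]
wrist_force: [0.3, 0.1, 1.1]
finger_gap: 0.0124
finger_force: 39.3
```

Emit:
{"fn": "apply_moves", "kwargs": {"deltas": [[[0,0,-0.0004,0],[0,0,-0.0008,0],[0,0,-0.0008,0],[0,0,-0.0008,0],[0,0,-0.0008,0]]]}}

```text
t: 27.58
ee_pos: [0.5167, 0.0014, 0.0469]
tool_rot: [3.142, 0.001, 2.916]
wrist_force: [-2.0, 0.1, 6.2]
finger_gap: 0.0123
finger_force: 39.8
```

Emit:
{"fn": "apply_moves", "kwargs": {"deltas": [[[0,0,0.0007,0],[0,0,0.0007,0]]]}}

```text
t: 27.82
ee_pos: [0.5165, 0.0014, 0.0469]
tool_rot: [3.142, 0.0, 2.916]
wrist_force: [-0.6, -0.0, 3.9]
finger_gap: 0.0124
finger_force: 39.5
```

Emit:
{"fn": "apply_moves", "kwargs": {"deltas": [[[0,0,0,0],[0,0,0,0],[0,0,0,0],[0,0,0,0],[0,0,0,0]]], "fingers": 0}}

```text
t: 28.45
ee_pos: [0.5162, 0.0014, 0.0466]
tool_rot: [-3.142, -0.0, 2.916]
wrist_force: [-0.0, -1.6, -1.1]
finger_gap: 0.0853
finger_force: 0.0
```

Emit:
{"fn": "apply_moves", "kwargs": {"deltas": [[[0,0,0.02,0],[0,0,0.06,0],[0,0,0.11,0],[0,0,0.13,0],[0,0,0.13,0],[0,0,0.13,0]]]}}

```text
t: 29.2
ee_pos: [0.5153, 0.0015, 0.1754]
tool_rot: [-3.141, -0.002, 2.916]
wrist_force: [-0.1, 0.1, -0.0]
finger_gap: 0.0852
finger_force: 0.0
```

```bash
python3 - <<'E'
from h import *
st()
s=snap('wrist','w6.png');P=cloud(s);comps(P,(.46,.64,-.06,.16),.0655,.0745,20)
s=snap('top','t6.png');P=cloud(s);comps(P,(.42,.5,-.3,-.22),.085,.12,10);comps(P,(.48,.62,.26,.35),.028,.08,10)
c=cv2.resize(s['color'][120:290,180:480,::-1],None,fx=2.5,fy=2.5,interpolation=cv2.INTER_CUBIC);cv2.imwrite('pics/t6c.png',c)
E
```

```text
t 29.2
ee_pos [0.5153 0.0015 0.1754]
tool_rot [-3.1412e+00 -2.0000e-03  2.9158e+00]
wrist_force [-0.0786  0.0775 -0.0229]
finger_gap 0.0852
q [-4.5500e-02  5.7000e-03  2.0018e+00 -1.0000e-04  1.1361e+00 -1.3905e+00]
0.0655 [438, 189, 18, 16, 213] mean [0.541  0.1104 0.0697] rect [541.3 111. ] [13.3 13.1] 74.4
0.0655 [312, 190, 16, 16, 197] mean [0.517  0.0024 0.0699] rect [517.3   2.2] [13.2 13.3] 76.3
0.0655 [313, 243, 15, 16, 180] mean [ 0.5671 -0.0091  0.0697] rect [567.7  -9.4] [13.2 13.6] 34.9
0.0655 [431, 242, 17, 16, 190] mean [0.5914 0.0993 0.0696] rect [592.1  99.5] [13.8 13.3] 3.4
0.085 [419, 229, 9, 9, 61] mean [ 0.4625 -0.2589  0.1007] rect [ 463. -259.] [18.3 18.8] 46.3
0.028 [197, 197, 8, 6, 38] mean [0.5501 0.3039 0.0495] rect [550.2 305.1] [11.7 14.4] 14.0
0.028 [197, 215, 7, 6, 30] mean [0.5044 0.3051 0.0435] rect [505.  306.4] [12.1 14. ] 32.2
```

View pics/w6.png

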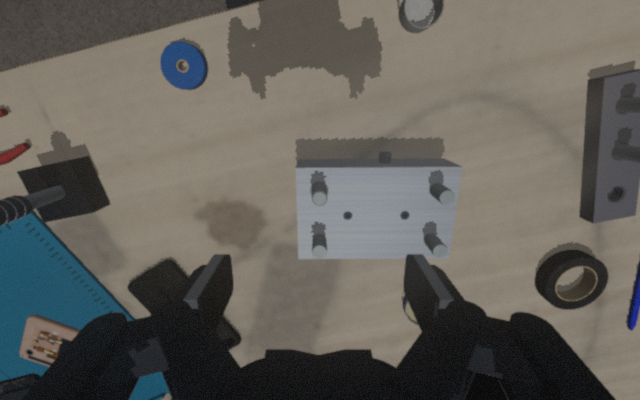

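The picture shows four level tops on the jig at (320,198), (320,250), (447,197) and (438,250). The new post reads 69.9 mm and the supports about 69.7 mm. The rod is back in its stand and the other two posts are still in the rack.

```bash
python3 -c "
from plant import ctrl
print(ctrl.finish_job())"
```

```text
the job is handed in; nothing more can be done
None
```

The socket measured 32 mm deep, so I pressed the long post gently home, level with the three supports (69.9 mm against about 69.7 mm). The rod is back in its stand, the other two posts are still in the rack, and I handed the job in at about 29 s.

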